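Find the loaded parts tin on the clockmaker's bench

TASK

One of the three look-alike small aluminium parts tins on the clockmaker's sheet is full of brass wheels and clearly heavier; the other two are empty. Lift the tins to find the heavy one and stand it upright in the square pale wooden tray of the bench scale; set the empty ones back upright where they stood. Set tins down, do not drop them.

Things in the scene. Friction and masses are not known exactly. Their poses are not given: they have to be found in the camera images.
- tin_a_center (a point): one of three identical closed aluminium parts tins: upright round cylinder, 50 mm diameter, 60 mm tall, smooth below, screw lid with dark knurling on the top 15 mm; starts standing on the white work sheet on the bench. Two of the three are empty (0.10 to 0.14 kg), one is loaded (0.51 to 0.69 kg); any of the three places may have it. The point is the tin's centre, half-way up (30 mm above its base); its z axis is the tin's axis, up.
- tin_b_center (a point): one of three identical closed aluminium parts tins: upright round cylinder, 50 mm diameter, 60 mm tall, smooth below, screw lid with dark knurling on the top 15 mm; starts standing on the white work sheet on the bench. Two of the three are empty (0.10 to 0.14 kg), one is loaded (0.51 to 0.69 kg); any of the three places may have it. The point is the tin's centre, half-way up (30 mm above its base); its z axis is the tin's axis, up.
- tin_c_center (a point): one of three identical closed aluminium parts tins: upright round cylinder, 50 mm diameter, 60 mm tall, smooth below, screw lid with dark knurling on the top 15 mm; starts standing on the white work sheet on the bench. Two of the three are empty (0.10 to 0.14 kg), one is loaded (0.51 to 0.69 kg); any of the three places may have it. The point is the tin's centre, half-way up (30 mm above its base); its z axis is the tin's axis, up.
- pan_center (a point): centre of the inner floor of the bench scale's square tray: pale wood on a dark steel foot, fixed left or right of the tins; 160 mm outside, 140 mm inside, rim 12 mm above the floor. The point is 36 mm above the bench unloaded; the sprung tray sinks straight down, under 2 mm for an empty tin, 8 mm for the loaded one. x, y along its sides, z up. Not the dark box with compartments.

How it is judged:
By the outcome, as a careful person would: the job done as asked, in the order asked, and still so for the second after the job is handed in, with the robot touching nothing.
It also fails if it takes over 61 s, if anything falls off the work surface, if the arm or the gripper's body presses on something with over 40 N, if the wrist force passes 120 N, or if a joint passes its speed limit or range.

ROBOT

A 6-joint arm with a two-finger parallel gripper is mounted at the origin on the work surface. World frame = base frame: x ahead of the robot, y to its left, z up, the work surface at z = 0. Lengths are in m, angles in rad, forces in N, time in s.
With the tool pointing down it reaches from about 0.275 to 0.825 m from the base axis. Payload 4.9 kg.
Tool frame: the origin (TCP) lies midway between the tips of the shut fingers; the grasp point (between the pads) lies 19 mm behind it (bot.grip_depth is the distance from the TCP to the grasp point, in m); y points along the fingers, x is the direction in which the jaws open and shut, and the axes are right-handed (so a half turn about y gives the same grasp; the last joint's range is limited). The gripper opens to 85 mm and grips with 20 to 120 N. Pads are 22 mm wide; open, the fingers measure 114 mm over their backs; the gripper's body (76 mm by 85 mm) begins 54 mm behind the grasp point. The pads swing forward as they close: fully open they stand 13 mm farther back than shut.
Start: joints at [-1.285, 0.326, -0.193, 1.052, 0, 1.437], TCP at [0.224, -0.502, 0.231] pointing down, gripper open.
Joint ranges: [-2.65, 2.65], [-0.97, 1.79], [-1.3, 1.35], [-1.93, 2.1], [-1.47, 1.37], [-3.14, 3.14]. Speed limits (rad/s): [2.57, 2.57, 3.14, 3.14, 3.14, 3.14].

INTERFACE

Orientations are given as a unit quaternion [w, x, y, z].
In Python, from cell import bot gives the robot as it stands. Calls block until the motion is done:
- bot.move_pose(position, orientation): joint-space move of the TCP to a pose.
- bot.move_linear(position, speed=0.15, rotation=None, until_force=None): straight line of the TCP; rotation=None keeps the orientation; speed is the mean speed in m/s. With until_force (N) it stops when the force on the tool has changed by that much, and returns True; else False.
- bot.goto_joints(angles): joint-space move.
- bot.set_gripper(opening, grasp_force=None): opening from 0.0 (shut) to 1.0 (fully open); grasp_force is the grip in N (None keeps the last); returns when the fingers have stopped.
- bot.wait(seconds).
- bot.solve_ik(position, orientation): joint angles nearest the present ones, or None.
- bot.camera(name): name is "scene" or "top"; returns the picture (420x560x3 uint8, red, green, blue); there is no depth.
- bot.calibration(name): a dict with "mtx" (3x3 intrinsics, pixels), "k1" (the pictures are not rectified: a ray, as slopes to the right and down, at radius r is drawn at 1 + k1 r^2 times it, then the intrinsics apply), "extrinsics" (4x4, takes a point from world to camera coordinates). Camera axes: x right, y down, z forward; pixel columns grow to the right and rows downward; lengths in m; the calibration is good to about 2 mm. A picture is of the moment at which its call begins. calibration takes no time and is no camera call.
A pose or a line that the arm cannot do raises bot.PlanningError and nothing moves.
- bot.close_job(): hands the job in, once; it reports no verdict.
Trained networks look in the newest picture that a camera, given by its name, has taken for a name from the list of things; names that differ only in an ending like _2 or _b are one class to them, and where a whole thing is asked for, a point or a joint stands for the part that bears it (a point fixed in the world has none). Each returns a list of dicts, best first, with "confidence" (0 to 1); they miss things now and then, are a little off and sometimes report something else, mostly with a low value. They report only what shows in the picture. A call takes as long as a camera call.
- bot.search_frame(camera, thing): "bbox" ([left, top, width, height] in pixels, round what is visible of it).
Readings, each from a call of its own:
- bot.read_clock(): time.
- bot.read_joint_positions(): joint angles.
- bot.read_joint_vel(): joint speeds.
- bot.read_joint_efforts(): joint torques, N m.
- bot.read_position(): TCP position.
- bot.read_tool_rot(): TCP orientation.
- bot.read_ft_force(): force on the tool from outside, world axes, zero at the start.
- bot.read_moment(): the same for the moment, N m.
- bot.read_gripper_width(): opening from 0.0 (shut) to 1.0 (fully open).
Only numpy, scipy, OpenCV 4.12 (cv2) and the standard library are available. Lean on these libraries where they do the work, as an engineer would, in place of code of your own. Each camera call takes 0.05 s, during which the arm holds its last target.

## Working session

There is one attempt and no reset: what is moved stays moved. The work goes in short steps, each a Python script; the robot and the scene stay as the last script left them, time stands still between calls to the robot, and variables do not carry over. Pictures are saved under pics/ and viewed, and the job is handed in when it is done.

```bash
ls; mkdir -p pics; python3 - <<'E'
from cell import bot
import cv2
print(bot.read_clock())
for c in ["scene","top"]:
    im=bot.camera(c); cv2.imwrite(f"pics/{c}0.png",im[:,:,::-1])
    for t in ["tin_a_center","pan_center"]:
        for d in bot.search_frame(c,t): print(c,t,d)
    k=bot.calibration(c); print(k)
print(bot.read_clock(), bot.read_tool_rot(),bot.read_ft_force())
E
```

```text
pics
0.0
scene tin_a_center {'bbox': [235.3, 172.0, 26.8, 29.0], 'confidence': 0.87}
scene pan_center {'bbox': [189.4, 119.2, 78.4, 46.8], 'confidence': 0.92}
{'mtx': array([[391.92490793,   0.        , 279.57558933],
       [  0.        , 391.92490793, 211.82162078],
       [  0.        ,   0.        ,   1.        ]]), 'k1': -0.10008205490053622, 'extrinsics': array([[-0.86674373,  0.49872505,  0.00535085,  0.48192453],
       [ 0.33420897,  0.58872479, -0.7360078 , -0.15100092],
       [-0.37021571, -0.63614185, -0.6769519 ,  1.08015721],
       [ 0.        ,  0.        ,  0.        ,  1.        ]])}
top tin_a_center {'bbox': [312.2, 211.5, 22.2, 22.8], 'confidence': 0.66}
top tin_a_center {'bbox': [369.1, 207.0, 67.8, 60.9], 'confidence': 0.38}
top pan_center {'bbox': [368.2, 207.8, 70.1, 58.7], 'confidence': 0.87}
{'mtx': array([[453.24462805,   0.        , 276.52321757],
       [  0.        , 453.24462805, 209.11419815],
       [  0.        ,   0.        ,   1.        ]]), 'k1': -0.15536881504042474, 'extrinsics': array([[ 0.010626  , -0.9999348 ,  0.00418064, -0.0061389 ],
       [-0.99356251, -0.01102967, -0.11274702,  0.59985758],
       [ 0.11278578, -0.00295568, -0.99361493,  1.15518655],
       [ 0.        ,  0.        ,  0.        ,  1.        ]])}
0.3 [ 0.59335704 -0.59307857  0.38499939 -0.3846566 ] [0.76756424 0.60638117 0.38638496]
```

View pics/scene0.png

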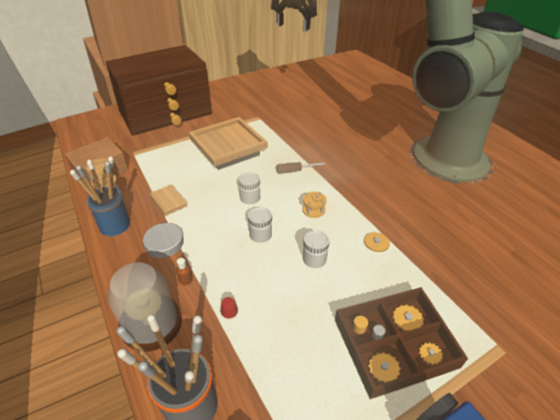

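View pics/top0.png

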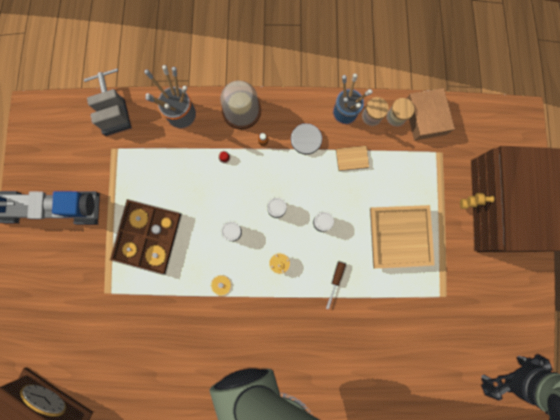

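The scene view shows tins at about (249,188), (260,225) and (316,249), with the tray at (229,142). The top view shows tins at about (323,222), (277,208) and (232,232), with the tray at (402,237). The network found only one of the tins. I'll zoom in to pick the lid and tray points.

```bash
python3 - <<'E'
import cv2
a=cv2.imread("pics/scene0.png")[165:275,225:345]; b=cv2.imread("pics/top0.png")[190:250,215:345]
cv2.imwrite("pics/za.png",cv2.resize(a,None,fx=5,fy=5,interpolation=cv2.INTER_CUBIC))
cv2.imwrite("pics/zb.png",cv2.resize(b,None,fx=6,fy=6,interpolation=cv2.INTER_CUBIC))
a=cv2.imread("pics/scene0.png")[110:180,180:280]; b=cv2.imread("pics/top0.png")[195:280,360:450]
cv2.imwrite("pics/zc.png",cv2.hconcat([cv2.resize(x,(400,400),interpolation=cv2.INTER_CUBIC) for x in(a,b)]))
E
```

```text
(no output)
```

View pics/za.png

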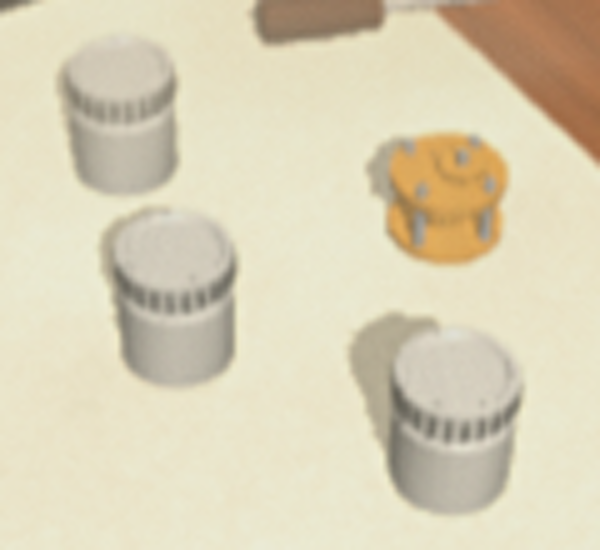

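View pics/zb.png

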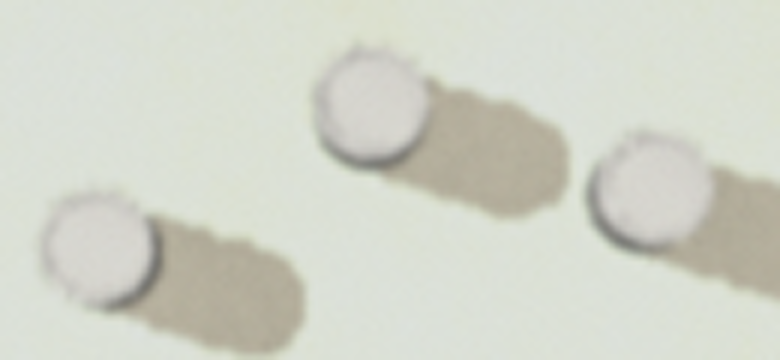

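View pics/zc.png

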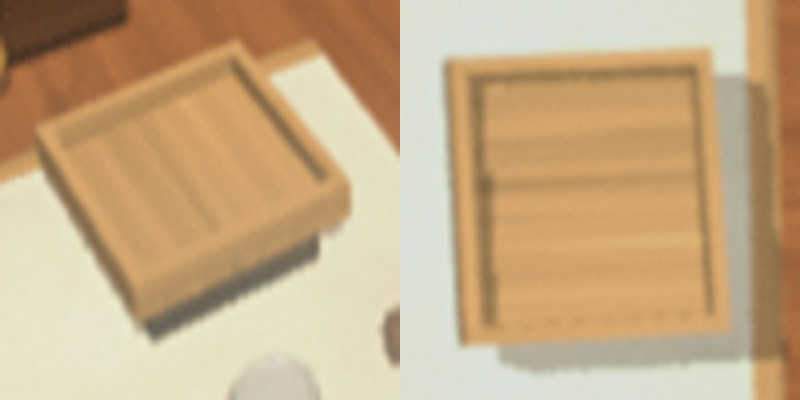

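In the zooms, the lid-top centres are at about (248.8,179), (259.6,215.2) and (316.2,238.8) in the scene view. In the top view they are at (323.7,221.7), (276.8,207.8) and (231.5,231.2). The tray's rim corners are clear in both views, so I'll triangulate.

```bash
cat > h.py <<'E'
import numpy as np, cv2
from cell import bot
def und(c,p):
    k=bot.calibration(c)
    return cv2.undistortPoints(np.array(p,float).reshape(-1,1,2),k["mtx"],np.array([k["k1"],0,0,0,0.])).reshape(-1,2),k["extrinsics"]
def tri(ps,pt):
    a,E=und("scene",ps); b,F=und("top",pt)
    X=cv2.triangulatePoints(E[:3],F[:3],a.T,b.T); return (X[:3]/X[3]).T
def onplane(c,p,z):
    a,E=und(c,p); R=E[:3,:3]; C=-R.T@E[:3,3]; d=np.c_[a,np.ones(len(a))]@R
    return C+d*((z-C[2])/d[:,2])[:,None]
E
python3 - <<'E'
from h import *
np.set_printoptions(precision=4,suppress=True)
S=[(248.8,179),(259.6,215.2),(316.2,238.8)];T=[(323.7,221.7),(276.8,207.8),(231.5,231.2)]
print(tri(S,T)); print(onplane("top",T,.061));print(onplane("scene",S,.061))
S=[(213.75,161.6),(189.5,132.75),(239.25,117.35),(267.5,142.0)];T=[(370.6,207.75),(430.2,205.2),(434.25,264.7),(373.7,268.3)]
X=tri(S,T);print(X,X.mean(0)); Y=onplane("top",T,.048);print(Y,Y.mean(0)); Y=onplane("scene",S,.048);print(Y,Y.mean(0))
E
```

```text
[[ 0.5672 -0.1217  0.0583]
 [ 0.602  -0.0011  0.0575]
 [ 0.5392  0.1147  0.0595]]
[[ 0.5657 -0.1207  0.061 ]
 [ 0.6002 -0.0002  0.061 ]
 [ 0.5388  0.1148  0.061 ]]
[[ 0.5697 -0.1194  0.061 ]
 [ 0.605   0.0012  0.061 ]
 [ 0.5403  0.1156  0.061 ]]
[[ 0.6054 -0.2463  0.0445]
 [ 0.6126 -0.4063  0.047 ]
 [ 0.4557 -0.4137  0.0477]
 [ 0.4478 -0.2521  0.0493]] [ 0.5304 -0.3296  0.0471]
[[ 0.6046 -0.2454  0.048 ]
 [ 0.6132 -0.4064  0.048 ]
 [ 0.4564 -0.414   0.048 ]
 [ 0.4473 -0.2521  0.048 ]] [ 0.5304 -0.3295  0.048 ]
[[ 0.6073 -0.2418  0.048 ]
 [ 0.6124 -0.4041  0.048 ]
 [ 0.4553 -0.4127  0.048 ]
 [ 0.4472 -0.2543  0.048 ]] [ 0.5306 -0.3282  0.048 ]
```

Both views agree: the tins are at (0.567,-0.120), (0.602,0.000) and (0.5395,0.115) with tops at about 0.059. The tray centre is at (0.530,-0.329) with its rim at about 0.047. I'll start with the tin nearest the tray.

```bash
cat >> h.py <<'E'
from scipy.spatial.transform import Rotation as Ro
np.set_printoptions(precision=4,suppress=True)
def quat(th):
    x=np.array([np.cos(th),np.sin(th),0]);y=np.array([0,0,-1.])
    q=Ro.from_matrix(np.c_[x,y,np.cross(x,y)]).as_quat(); return [q[3],*q[:3]]
TIN=dict(a=(.567,-.120),b=(.602,0.),c=(.5395,.115)); PAN=(.530,-.329)
def force(n=10):
    f=[]
    for _ in range(n): f.append(bot.read_ft_force()); bot.wait(.02)
    return np.mean(f,0)
def lift(n,q):
    x,y=TIN[n]
    bot.move_pose([x,y,.12],q); bot.set_gripper(.95)
    f0=force()
    if bot.move_linear([x,y,.011],.12,until_force=8): print("contact",bot.read_position())
    bot.set_gripper(0,40); print("w",bot.read_gripper_width(),"g",bot.read_position())
    bot.move_linear([x,y,.06],.08); bot.wait(.3)
    d=force()-f0; print(n,"dF",d,"clock",bot.read_clock(),"w",bot.read_gripper_width()); return d
E
python3 - <<'E'
from h import *
for th in (0,np.pi): print(th,[bot.solve_ik([*TIN[n],.1],quat(th)) for n in "abc"])
E
```

```text
0 [array([-0.3359,  0.4962, -0.2922,  0.7823,  0.    ,  1.2349]), array([-0.1226,  0.5327, -0.2282,  0.81  ,  0.    ,  1.4482]), array([ 0.0762,  0.4514, -0.3693,  0.7501,  0.    ,  1.647 ])]
3.141592653589793 [array([-0.3359,  0.4962, -0.2922,  0.7823,  0.    , -1.9067]), array([-0.1226,  0.5327, -0.2282,  0.81  ,  0.    , -1.6934]), array([ 0.0762,  0.4514, -0.3693,  0.7501,  0.    , -1.4946])]
```

```bash
python3 - <<'E'
from h import *
lift("a",quat(0))
im=bot.camera("scene"); cv2.imwrite("pics/s1.png",im[:,:,::-1])
E
```

```text
w 0.5748783410846299 g [ 0.5677 -0.1202  0.0119]
a dF [ 0.0986  0.0021 -1.036 ] clock 5.275 w 0.5752808553860567
```

View pics/s1.png

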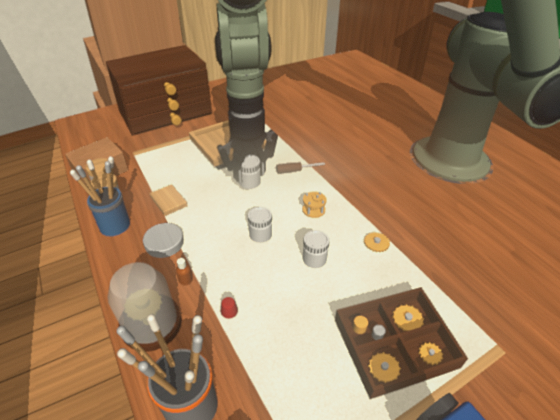

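The picture shows tin a held in the jaws at about (249,172). It weighs about 1.0 N, so it is empty. I'll set it back and lift tin b.

```bash
cat >> h.py <<'E'
def back(n,z=.0115):
    x,y=TIN[n]
    bot.move_linear([x,y,.02],.08); r=bot.move_linear([x,y,z],.02,until_force=4); bot.wait(.2)
    print("down",r,bot.read_position(),force(5)); release(x,y,.12)
def release(x,y,z):
    bot.set_gripper(.75); bot.set_gripper(.95); bot.move_linear([x,y,z],.12)
E
python3 - <<'E'
from h import *
back("a"); lift("b",quat(0))
im=bot.camera("scene"); cv2.imwrite("pics/s2.png",im[:,:,::-1])
E
```

```text
down True [ 0.5671 -0.1201  0.0119] [-0.396  -0.0658  5.5677]
w 0.5767791976139475 g [ 0.6028 -0.0001  0.012 ]
b dF [ 0.2543 -0.1001 -0.8721] clock 12.0083 w 0.5802440105698065
```

View pics/s2.png

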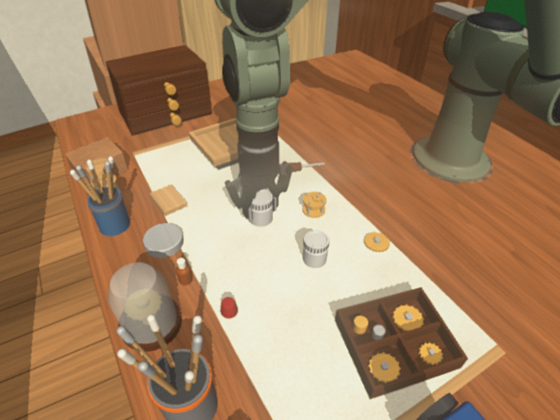

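Tin b is held at about (260,208) and weighs about 0.9 N, so it is empty too. I'll set it back and lift tin c.

```bash
python3 - <<'E'
from h import *
back("b"); lift("c",quat(0))
im=bot.camera("scene"); cv2.imwrite("pics/s3.png",im[:,:,::-1])
E
```

```text
down True [0.6022 0.     0.012 ] [-0.3696 -0.1321  5.6207]
w 0.5754320794531715 g [0.5405 0.115  0.0119]
c dF [ 0.0102  0.023  -6.3222] clock 18.7583 w 0.5755446597622539
```

View pics/s3.png

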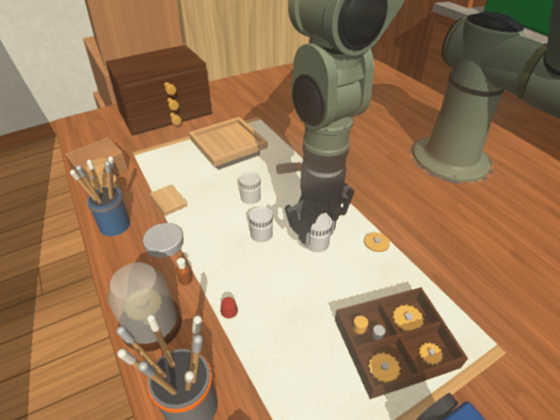

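Tin c reads 6.3 N (about 0.64 kg), so it is the heavy one. Tins a (250,188) and b (261,224) stand upright at their places. I'll carry tin c to the tray and lower it until the spring takes its whole weight.

```bash
python3 - <<'E'
from h import *
x,y=PAN; q=quat(0)
bot.move_linear([*TIN["c"],.16],.12)
bot.move_pose([x,y,.16],q)
bot.move_linear([x,y,.065],.1); bot.wait(.3)
f0=force(); print("hang",f0,bot.read_position(),bot.read_clock())
r=bot.move_linear([x,y,.044],.02,until_force=3.0)
print(r,bot.read_position(),force(5)-f0)
z=bot.read_position()[2]
while z>.036:
    bot.wait(.15); d=(force(6)-f0)[2]; print(round(z,4),d)
    if d>6.4: break
    z-=.001; bot.move_linear([x,y,z],.01)
print(bot.read_position(),bot.read_clock())
im=bot.camera("scene"); cv2.imwrite("pics/s4.png",im[:,:,::-1])
E
```

```text
hang [-0.0971 -0.0268 -6.0201] [ 0.53   -0.329   0.0651] 22.9917
False [ 0.5299 -0.3289  0.0441] [-1.0426  0.7914  2.2726]
0.0441 2.023858156539176
0.0431 2.2666664930272193
0.0421 2.294610118957998
0.0411 2.924999763967152
0.0401 3.496960194151185
0.0391 11.650947962049468
[ 0.5301 -0.3291  0.0398] 27.025
```

View pics/s4.png

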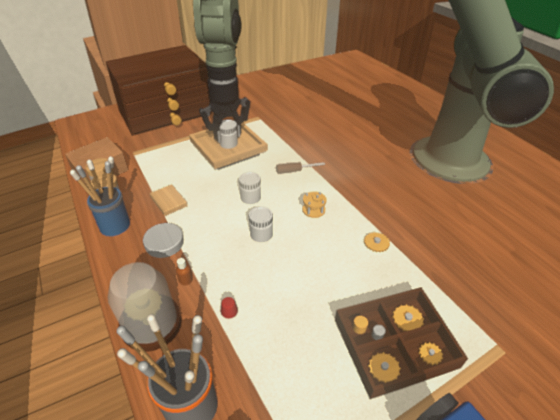

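The tray is at its stop with tin c centred in it at about (228,135). The whole weight is on the tray, so I'll release and back off.

```bash
python3 - <<'E'
from h import *
x,y,z=bot.read_position(); x,y=PAN
bot.set_gripper(.68); bot.set_gripper(.85); bot.wait(.2)
bot.move_linear([x,y,.15],.1)
bot.goto_joints([-1.285,0.326,-0.193,1.052,0,1.437])
for c in("scene","top"):
    im=bot.camera(c); cv2.imwrite(f"pics/{c}5.png",im[:,:,::-1])
print(bot.read_clock(),force(5))
a=cv2.imread("pics/scene5.png")[110:270,180:340]; b=cv2.imread("pics/top5.png")[180:290,210:450]
cv2.imwrite("pics/z5.png",cv2.vconcat([cv2.resize(a,(400,300)),cv2.resize(b,(400,183))]))
cv2.imwrite("pics/z5a.png",cv2.resize(a,(600,600),interpolation=cv2.INTER_CUBIC))
cv2.imwrite("pics/z5b.png",cv2.resize(b,(720,330),interpolation=cv2.INTER_CUBIC))
E
```

```text
30.5333 [-0.0033  0.3787  0.4971]
```

View pics/z5a.png

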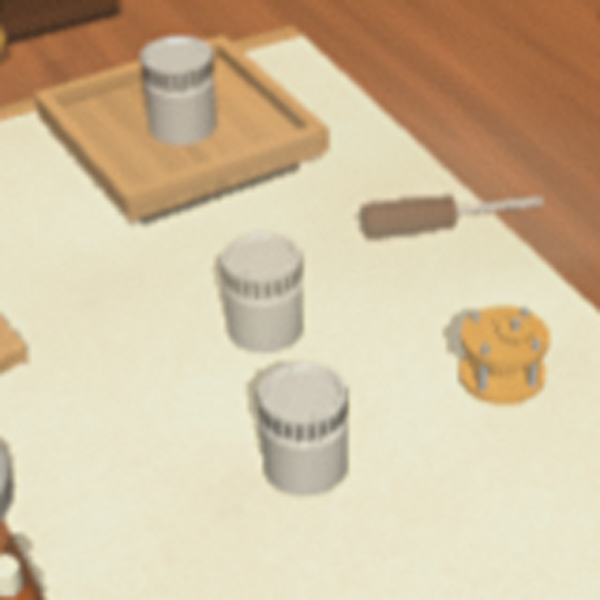

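View pics/z5b.png

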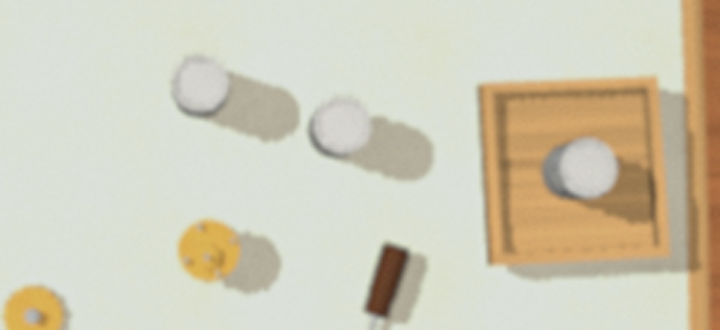

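The zooms show the tin upright in the tray with its lid at scene (227.5,125.2) and top (406,236.3). Tins a and b are within about 0.7 px of where they started. One last triangulation before handing in.

```bash
python3 - <<'E'
from h import *
print(tri([(227.5,125.2),(249.3,179.3),(260.3,215.3)],[(406,236.3),(323.7,222),(277,208.3)]))
bot.close_job()
E
```

```text
[[ 0.5282 -0.3275  0.0857]
 [ 0.5662 -0.1217  0.0571]
 [ 0.6006 -0.0014  0.0563]]
the job is handed in; nothing more can be done
```

The heavy tin was tin c, and it now stands upright in the scale tray. The two empty tins are back upright where they stood. I handed the job in with the arm clear of everything. My last clock reading, just before that, was 30.5 s.

- **Weighing:** I lifted all three. Tin a read about 1.0 N and tin b about 0.9 N, so both were empty. Tin c read 6.3 N, about 0.64 kg.
- **Placing tin c:** I lowered it until the tray reached its stop and carried the full weight, then released it. The tool pressed with about 5.6 N more than the tin's weight at that point.
- **Last check, tin c:** its lid is at (0.528, -0.328, 0.086), about 2 mm from the tray centre. The height matches a tray sunk by about 8 mm.
- **Last check, empty tins:** tins a and b measure within about 1.5 mm of their starting places.
- **What disagreed:** triangulated lid heights came out 1–4 mm lower than the stated 60 mm, roughly within the calibration error. The network found only one of the three tins, and in the top view it also marked the tray as a tin with low confidence. I picked the tin positions by eye from both pictures instead.

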